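Stroke the touch dimmer up to full

ROBOT

A 6-joint arm with a two-finger parallel gripper is mounted at the origin on the work surface. World frame = base frame: x ahead of the robot, y to its left, z up, the work surface at z = 0. Lengths are in mm, angles in rad, forces in N, time in s.
With the tool pointing down it reaches from about 350 to 775 mm from the base axis. Payload 7.3 kg.
Tool frame: the origin (TCP) lies between the finger pads; the fingertips stand 25 mm ahead of it and the grasp point (between the pads) lies 6 mm ahead of it; z points along the fingers, y is the direction in which the jaws open and shut (so a half turn about z gives the same grasp; the last joint's range is limited). The gripper opens to 92 mm and grips with 3 to 60 N. Pads are 19 mm wide; open, the fingers measure 130 mm over their backs; the gripper's body (75 mm by 190 mm) begins 47 mm behind the grasp point.
Start: joints at [1.064, 0.342, 1.524, -0, 1.275, -0.146], TCP at [185.324, 491.224, 213.741] pointing down, gripper open.
Joint ranges: [-2.53, 2.53], [-0.77, 2.02], [0.04, 2.7], [-1, 4.14], [0.28, 2.66], [-3.11, 3.11]. Speed limits (rad/s): [2.57, 2.57, 3.14, 3.14, 3.14, 3.14].

INTERFACE

Orientations are given as [roll, pitch, yaw] about the fixed x, y, z axes, in that order (R = Rz(yaw) Ry(pitch) Rx(roll)).
In Python, from plant import get_obs, capture, calibration, close_job gives the robot as it stands. The module is installed in compiled form; this text tells all that it offers.
- The arm moves only by the shell command python3 -m jog 'ROWS'. ROWS is JSON, one flat list of numbers, 5 for each row, row after row: the closure, from 0 (fully open) to 1 (shut), then the shift along the tool's x, y, z in mm, then the turn about the tool's z in degrees. In form: [fingers, tx, ty, tz, yaw, fingers, tx, ty, tz, yaw, ...]. A call has 1 to 5 rows; each row shifts and turns the pose as measured when the row begins, along the tool's axes as they then stand; what a row does not reach is not made up. A row lasts 1/10 s, in which the tool goes at most 50 mm and 8.59 degrees, less where a joint would pass 70% of its speed; a pose out of reach is approached as far as the arm can. A call is refused whole if a number of a shift passes 50 or a number of a turn 8.59, either way. A call with a gripper value outside its range is refused whole. The fingers move at their own pace and stop on an object; the grip force is fixed at half the most. Time passes only in rows, so rows that do not move let the fingers close. It gives the time, the measured TCP pose, the force and the opening at its end, in the units of the state.
- get_obs(): the state, without advancing time (a new reading comes with each control period).
- capture(name): name is "side" or "top"; returns (picture, depth): 400x640x3 uint8, red, green, blue; 400x640 float32, mm along the optical axis (not along the pixel's ray), 0 where there is no reading.
- calibration(name): a dict with "fovy" (degrees; the focal length in pixels is half the picture's height over the tangent of half this angle, whatever the lens; pixels are square), "cx", "cy" (the principal point, pixels), "R" (3x3) and "t" (3): a world point X has camera coordinates R X + t. Camera axes: x right, y down, z forward; pixel columns grow to the right and rows downward; lengths in mm; the calibration is good to about 2 mm. A picture is of the moment at which its call begins. calibration takes no time and is no camera call.
- close_job(): hands the job in, once; it reports no verdict.
The state is a dict: "time": time; "joint_positions": joint angles; "dq": joint speeds; "tau": joint torques, N m; "tool_pos": TCP position; "tcp_rot": TCP orientation; "contact_force": force on the tool from outside, world axes, zero at the start; "moment": the same for the moment, N m; "grip_width": finger opening in mm.
Only numpy, scipy, OpenCV 4.12 (cv2) and the standard library are available. Lean on these libraries where they do the work, as an engineer would, in place of code of your own. Each camera call takes 0.05 s, during which the arm holds its last target.

TASK

Turn the entrance light up to full on the touch dimmer that lies on the shelf: come down from above on the narrow end of its raised curved strip with the fingertips, touch it lightly, and slide them along the curve without lifting off until they rest on the round pad at its broad end. Stop there and finish while holding: the program ends with the fingertips still resting lightly on the round pad, so that the setting is stored. Press gently throughout, do not lift or shove the dimmer, and leave the bamboo box, bicycle bell, bottle opener and umbrella cap as they are.

Things in the scene. Friction and masses are not known exactly. Their poses are not given: they have to be found in the camera images.
- dimmer: touch dimmer, a loose weighted unit of about 0.9 kg at any yaw: flat black base 130 mm (x) by 270 mm (y), 14 mm thick; origin at the centre of its underside, z up. On it one raised aluminium strip, top 30 mm above the shelf, bent as an arc of radius 130 mm about base point x -107 mm, y 0: narrow end on the -y side, broad end with round pad on the +y side, concave side to -x.
- touch1: first section (narrow end) of the strip, 51 mm long and 12 to 17 mm wide; origin on its top face, at its smallest engraved dot, about 23 mm from the tip (25 degrees of arc, 57 mm, before the next dot); axes as the dimmer's, z up. The stroke starts here.
- touch2: second section of the strip, 57 mm long, about 20 mm wide; origin on its top face at its dot, on the arc's centre line; axes as the dimmer's
- touch3: third (middle) section of the strip, 57 mm long, about 25 mm wide; origin on its top face at its dot, on the arc's centre line; axes as the dimmer's. The whole strip is flat on top and sprung as one piece: it starts to sink at about 0.8 N, then 1.7 mm per newton, at most 9 mm, and comes up when released. Fingers may overhang its sides, as the base lies 16 mm lower.
- touch4: fourth section of the strip, 66 mm long, about 31 mm wide; origin on its top face at its dot, on the arc's centre line, 57 mm from its neighbours' dots; axes as the dimmer's
- touch5: round pad at the broad end of the strip, 46 mm diameter, flush with the strip and sinking with it; origin at the centre of its top face, at the largest dot; axes as the dimmer's. The stroke ends here.
- bell: chrome bicycle bell standing loose near the concave side of the dimmer, a dome 54 mm in diameter and 44 mm high with a small thumb lever; origin at the centre of its underside. To be left alone.
- umbrella_cap: blue plastic umbrella handle cap standing loose near the convex side of the dimmer, 38 mm in diameter, 50 mm high; origin at the centre of its underside. To be left alone.
- opener: flat steel bottle opener lying loose to the robot's right, 115 mm long, 37 mm wide, 5 mm thick; origin at its underside near the middle. To be left alone.
- box_lid (a joint): hinged lid of the fixed bamboo box at the robot's left (box 120 x 140 mm, 42 mm high, lid 7 mm thick with a small knob); 0 rad is shut, grows as it opens. To be left shut.
Things that resemble listed ones, but are neither listed nor needed, are in the scene too. Of the things shaped like the part that bears box_lid, the wooden one is meant.

How it is judged (in metres and radians):
On the way, in this order (a step that is already met when the one before it is completed fails the run):
1. the fingertips rest on the first section, at the narrow end of the strip (contact force between the fingers and touch1 above 0.25 N), for 0.1 s.
2. then they touch the middle section (contact force between the fingers and touch3 above 0.25 N), for 0.1 s.
3. then they touch the round pad at the broad end (contact force between the fingers and touch5 above 0.25 N), for 0.1 s.
At the end, for the whole second after the job is handed in: the fingertips rest on the round pad at the broad end with 0.25 to 10 N on the dimmer, which lies flat and still within 20 mm of where it was; bell, cap and opener are within 12 mm of their places and the box lid is shut (under 0.1 rad) (contact force between the fingers and touch5 above 0.25 N and contact force between the fingers and dimmer below 10 N and distance of dimmer from where it was at the start of the episode below 0.02 m and angle between dimmer's own z axis and vertical below 0.05 rad and linear speed of dimmer below 0.02 m/s and distance of each of bell, umbrella_cap, opener from where it was at the start of the episode below 0.012 m and value of joint box_lid below 0.1 rad); the arm keeps its last pose, push and grip.
It fails at once if the fingers press on the dimmer with more than 15 N (contact force between the fingers and dimmer above 15 N).
It fails at once if the fingertips hover 13 to 31 mm above the middle part of the strip (second, third or fourth dot): lifted off on the way, or not brought down at the narrow end ((horizontal distance between the grasp point and touch2 below 0.014 m and z of the grasp point in the frame of touch2 between 0.032 and 0.05 m) or (horizontal distance between the grasp point and touch3 below 0.014 m and z of the grasp point in the frame of touch3 between 0.032 and 0.05 m) or (horizontal distance between the grasp point and touch4 below 0.014 m and z of the grasp point in the frame of touch4 between 0.032 and 0.05 m)).
It fails at once if the dimmer is shoved more than 20 mm, tipped or lifted (distance of dimmer from where it was at the start of the episode above 0.02 m or angle between dimmer's own z axis and vertical above 0.08 rad or height (world z) of dimmer above 0.008 m).
It fails at once if bell, umbrella cap or opener is moved more than 12 mm, or the box lid opened (distance of any of bell, umbrella_cap, opener from where it was at the start of the episode above 0.012 m or value of joint box_lid above 0.1 rad).
It also fails if it takes over 38 s, if anything falls off the work surface, if the arm or the gripper's body presses on something with over 40 N, if the wrist force passes 120 N, or if a joint passes its speed limit or range.

## Working session

There is one attempt and no reset: what is moved stays moved. The work goes in short steps, Python scripts to look and compute and a shell command to move; the robot and the scene stay as the last step left them, time stands still between calls to the robot, and variables do not carry over. Pictures are saved under pics/ and viewed, and the job is handed in when it is done.

```bash
mkdir -p pics
python3 - <<'E'
from plant import get_obs, capture, calibration
import cv2,numpy as np
print(get_obs())
for n in("top","side"):
    p,d=capture(n); np.savez(n+"0.npz",p=p,d=d); cv2.imwrite(f"pics/{n}0.png",p[:,:,::-1]); c=calibration(n); print(n,c)
E
```

```text
{'time': 0.0, 'joint_positions': array([ 1.06403580e+00,  3.42717994e-01,  1.52501968e+00, -4.70369392e-06,
        1.27540361e+00, -1.45999722e-01]), 'dq': array([-1.62802727e-04, -7.12033235e-04, -9.22677971e-04,  1.01600690e-03,
        3.81311075e-05,  1.96561674e-03]), 'tau': array([-2.88357387e-04, -4.31234694e+01, -2.44220406e+01,  7.18011567e-02,
        5.60596038e-02, -1.78287419e-04]), 'tool_pos': array([185.08698109, 490.8318975 , 213.04650903]), 'tcp_rot': array([-3.14005985e+00, -2.20846746e-04,  2.78083306e+00]), 'contact_force': array([0.29555982, 0.70942555, 0.40077608]), 'moment': array([-0.04121273,  0.00682642, -0.01976024]), 'grip_width': 91.78840445810407}
top {'fovy': 48.97667199152464, 'cx': 315.2460678419232, 'cy': 197.11895144793348, 'R': array([[ 0.0062416 , -0.99969327, -0.02396664],
       [-0.99737824, -0.00449563, -0.07222488],
       [ 0.07209498,  0.02435461, -0.99710038]]), 't': array([ 100.66448016,  521.99911872, 1378.57462403])}
side {'fovy': 44.96665767504588, 'cx': 307.8638430047536, 'cy': 200.44372486136623, 'R': array([[ 0.72389631, -0.68989814,  0.00383274],
       [-0.36171596, -0.38426025, -0.84941487],
       [ 0.58748251,  0.61350192, -0.52771175]]), 't': array([-310.85953432,  277.16614013, 1023.40228721])}
```

View pics/top0.png

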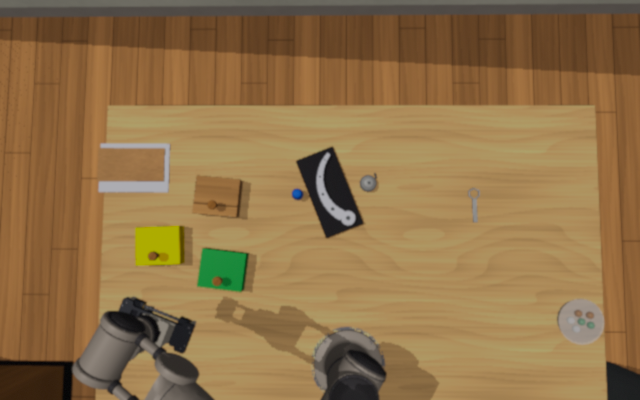

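View pics/side0.png

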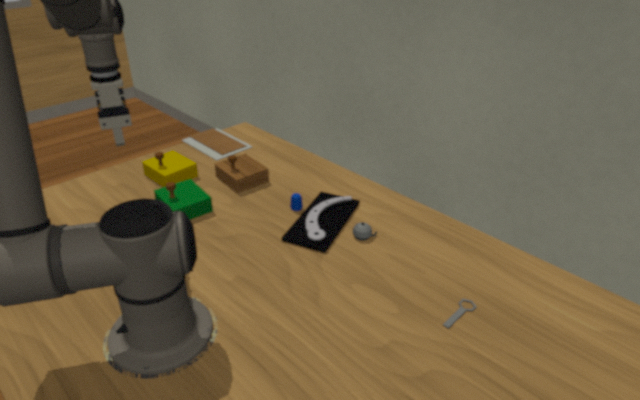

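The top view shows one dimmer: base around (330,192), narrow end near (327,153), pad near (348,217). The bell is at (368,183) on the concave side and the blue cap at (297,194) on the convex side. There is only one dimmer, so nothing else could be the target. The box meant is the wooden one at (217,196).

```bash
cat > h.py <<'E'
import numpy as np,cv2
from plant import calibration
def ray(n,uv,z):
    c=calibration(n);f=200/np.tan(np.radians(c["fovy"])/2);R=np.array(c["R"]);t=np.array(c["t"])
    uv=np.atleast_2d(uv).astype(float)
    d=np.c_[(uv[:,0]-c["cx"])/f,(uv[:,1]-c["cy"])/f,np.ones(len(uv))]@R
    o=-R.T@t
    return o+d*((z-o[2])/d[:,2])[:,None]
E
python3 - <<'E'
from h import *
rs={}
for n,(x0,x1,y0,y1) in dict(top=(285,390,135,245),side=(275,385,185,255)).items():
    z=np.load(n+"0.npz");p=z["p"]
    crop=p[y0:y1,x0:x1]
    cv2.imwrite(f"pics/{n}_crop.png",cv2.resize(crop[:,:,::-1],None,fx=5,fy=5,interpolation=cv2.INTER_CUBIC))
    hsv=cv2.cvtColor(crop,cv2.COLOR_RGB2HSV)
    blk=(hsv[...,2]<60).astype(np.uint8)
    k=cv2.connectedComponentsWithStats(blk);i=1+np.argmax(k[2][1:,4]);m=(k[1]==i).astype(np.uint8)
    cs=max(cv2.findContours(m,cv2.RETR_EXTERNAL,cv2.CHAIN_APPROX_NONE)[0],key=cv2.contourArea)
    hull=cv2.convexHull(cs)[:,0]+[x0,y0]
    w=ray(n,hull,14)
    r=cv2.minAreaRect(w[:,:2].astype(np.float32));print(n,"base",r)
    inside=cv2.fillConvexPoly(np.zeros(p.shape[:2],np.uint8),hull.astype(np.int32),1)
    inside=cv2.erode(inside,np.ones((3,3)))
    st=inside*(cv2.cvtColor(p,cv2.COLOR_RGB2GRAY)>110)
    v,u=np.nonzero(st);w=ray(n,np.c_[u,v],30)
    print(n,"strip px",len(u),w.min(0),w.max(0),w.mean(0))
    d=z["d"];print("depth med z strip:",n)
    c=calibration(n);f=200/np.tan(np.radians(c["fovy"])/2)
    X=(np.c_[(u-c["cx"])/f,(v-c["cy"])/f,np.ones(len(u))]*d[v,u][:,None]-c["t"])@np.array(c["R"])
    print(np.median(X,0), X[:,2].std())
E
```

```text
top base ((539.3539428710938, 59.37036895751953), (262.7645263671875, 123.66576385498047), 22.067819595336914)
top strip px 732 [433.33240995 -19.10668033  30.        ] [661.73970038 101.23402449  30.        ] [521.76808473  53.46311181  30.        ]
depth med z strip: top
[505.29564877  65.90438127  28.20078503] 88.80311201288048
side base ((533.0335693359375, 50.73217010498047), (273.21038818359375, 130.62969970703125), 21.934070587158203)
side strip px 486 [434.62003474 -23.96053687  30.        ] [640.31310013  97.91476435  30.        ] [510.01892072  46.1356978   30.        ]
depth med z strip: side
[495.30360742  52.44370465  29.71951797] 47.89910161428266
```

Run:
```python
import cv2,numpy as np
a=cv2.imread("pics/top_crop.png");b=cv2.imread("pics/side_crop.png");print(a.shape,b.shape)
```

```text
(550, 525, 3) (350, 550, 3)
```

View pics/top_crop.png

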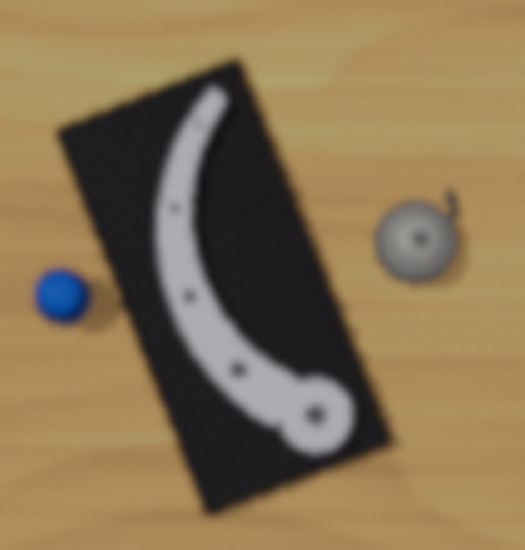

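View pics/side_crop.png

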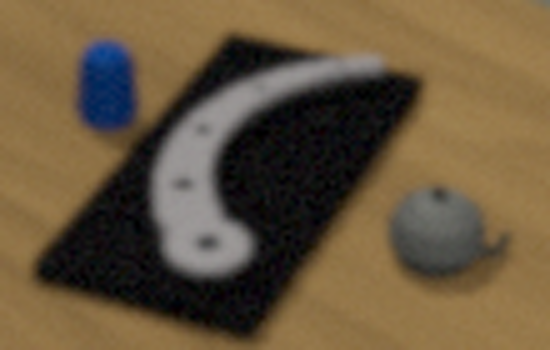

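Run:
```python
from h import *
f=lambda L,x0,y0:(np.array(L)+.5)/5-.5+[x0,y0]
T=f([[316,414],[238,370],[189,296],[175,208],[198,124]],285,135)
S=f([[207,242],[183,184],[203,129],[261,88],[330,68]],275,185)
wt=ray("top",T,30);ws=ray("side",S,30)
print(wt.round(1));print(ws.round(1));print((wt-ws).round(1))
# two-view triangulation
for a,b in zip(T,S):
    P=[]
    for n in("top","side"):
        c=calibration(n);F=200/np.tan(np.radians(c["fovy"])/2)
        K=np.array([[F,0,c["cx"]],[0,F,c["cy"]],[0,0,1]]);P.append(K@np.c_[c["R"],c["t"]])
    X=cv2.triangulatePoints(P[0],P[1],a.reshape(2,1),b.reshape(2,1));print((X[:3]/X[3]).ravel().round(1))
# model: dots at angles about centre (-107,0)
th=np.radians([50,25,0,-25,-50]);M=np.c_[-107+130*np.cos(th),130*np.sin(th)]
for w in(wt,ws):
    q=w[:,:2];mm=M.mean(0);qm=q.mean(0);A=M-mm;B=q-qm
    U,s,V=np.linalg.svd(A.T@B);R=(U@V).T
    print("yaw",np.degrees(np.arctan2(R[1,0],R[0,0])),"scale",s.sum()/(A**2).sum(),"org",qm-R@mm,"res",(q-(qm+A@R.T)).round(1).tolist())
# robot tcp check in pictures?, side lens table height check via depth
for n in("top","side"):
    d=np.load(n+"0.npz")["d"];c=calibration(n);F=200/np.tan(np.radians(c["fovy"])/2)
    for u,v in ([(300,280),(420,150),(250,220)] if n=="top" else [(300,330),(420,330),(380,190)]):
        D=np.median(d[v-3:v+4,u-3:u+4]);print(n,u,v,((np.array([(u-c["cx"])/F,(v-c["cy"])/F,1])*D-c["t"])@np.array(c["R"])).round(1))
```

```text
[[4.572e+02 4.000e-01 3.000e+01]
 [4.847e+02 4.950e+01 3.000e+01]
 [5.314e+02 8.070e+01 3.000e+01]
 [5.873e+02 8.980e+01 3.000e+01]
 [6.412e+02 7.550e+01 3.000e+01]]
[[ 4.585e+02 -5.000e-01  3.000e+01]
 [ 4.870e+02  4.730e+01  3.000e+01]
 [ 5.336e+02  7.930e+01  3.000e+01]
 [ 5.888e+02  8.740e+01  3.000e+01]
 [ 6.343e+02  7.510e+01  3.000e+01]]
[[-1.3  0.8  0. ]
 [-2.3  2.2  0. ]
 [-2.2  1.4  0. ]
 [-1.4  2.4  0. ]
 [ 6.8  0.4  0. ]]
[ 4.578e+02 -2.000e-01  3.020e+01]
[486.   48.3  29.9]
[532.4  79.7  30.3]
[588.5  88.8  29.4]
[639.8  77.3  26.9]
yaw 112.07048093943213 scale 0.9990466602195952 org [540.18065754  59.58536632] res [[0.5, -0.1], [-0.5, 0.5], [-0.2, -0.2], [0.3, -0.4], [-0.1, 0.2]]
yaw 112.43751416819943 scale 0.9660327968389559 org [540.25723697  58.15090781] res [[1.4, 1.1], [1.6, 0.1], [2.1, -0.1], [1.9, -1.7], [-6.9, 0.6]]
top 300 280 [257.4 151.   -1.3]
top 420 150 [ 677.7 -234.7   -1.5]
top 250 220 [447.9 314.6  -1.8]
side 300 330 [ 216.  -199.7    0.4]
side 420 330 [ 4.016e+02 -3.753e+02  3.000e-01]
side 380 190 [ 7.986e+02  5.680e+01 -6.000e-01]
```

```bash
cat > st.py <<'E'
# report pose in dimmer frame and the tool-frame shift to a target; usage: st.py [polar_deg tipz]
import sys,numpy as np
from plant import get_obs
from scipy.spatial.transform import Rotation as Ro
o=get_obs();p=np.array(o["tool_pos"]);R=Ro.from_euler("xyz",o["tcp_rot"]).as_matrix()
yaw=np.radians(112.1);O=np.array([540.8,58.9])
C=O-107*np.array([np.cos(yaw),np.sin(yaw)])
tip=p+25*R[:,2];d=tip[:2]-C
print("t",round(o["time"],2),"tip",tip.round(1),"r",np.hypot(*d).round(1),"pol",np.degrees((np.arctan2(d[1],d[0])-yaw+np.pi)%(2*np.pi)-np.pi).round(1),
 "jaw",np.degrees(np.arctan2(R[1,1],R[0,1])).round(1),"tilt",np.degrees(np.arccos(-R[2,2])).round(2),"F",np.round(o["contact_force"],2),"w",round(o["grip_width"],1),"q6",o["joint_positions"][5].round(2))
if len(sys.argv)>2:
    a=np.radians(float(sys.argv[1]))+yaw
    T=np.r_[C+130*np.array([np.cos(a),np.sin(a)]),float(sys.argv[2])]
    print("target",T.round(1),"tool shift",(R.T@(T-tip)).round(1),"turn",((np.degrees(np.arctan2(R[1,1],R[0,1])-a)+90)%180-90).round(1))
E
python3 st.py -50 150
python3 -m jog '[1,-20,-8,0,0, 1,-41,-16,0,0, 1,-41,-16,0,0, 1,-41,-16,0,0, 1,-41,-16,0,0]'; python3 st.py -50 150
```

```text
t 0.1 tip [185.1 490.9 188.1] r 662.4 pol 14.6 jaw 69.3 tilt 0.08 F [-1.06  0.22  0.79] w 91.9 q6 -0.15
target [641.9  74.7 150. ] tool shift [-574.3 -228.1   38.3] turn 7.2
time: 0.6
tool_pos: [332.0, 357.3, 210.9]
tcp_rot: [-3.138, -0.003, 2.791]
contact_force: [-0.1, 1.5, -0.2]
grip_width: 56.7
t 0.6 tip [331.9 357.2 185.9] r 469.0 pol 10.0 jaw 69.9 tilt 0.28 F [-0.1   1.53 -0.16] w 56.7 q6 -0.56
target [641.9  74.7 150. ] tool shift [-388.2 -158.7   35.4] turn 7.8
```

```bash
python3 -m jog '[1,-41,-17,0,1, 1,-41,-17,0,1, 1,-41,-17,0,1, 1,-41,-17,0,1, 1,-41,-17,0,1]'; python3 st.py -50 150
```

```text
time: 1.1
tool_pos: [494.5, 193.7, 209.2]
tcp_rot: [-3.136, -0.005, 2.701]
contact_force: [0.3, 0.7, 0.0]
grip_width: 16.3
t 1.1 tip [494.4 193.6 184.2] r 249.4 pol -1.8 jaw 64.8 tilt 0.43 F [0.34 0.7  0.01] w 16.3 q6 -0.9
target [641.9  74.7 150. ] tool shift [-184.3  -44.5   33.6] turn 2.7
```

```bash
python3 -m jog '[1,-41,-15,0,1, 1,-41,-15,0,1, 1,-41,-15,5,1, 1,-41,-15,5,0, 1,-20,-7,5,0]'; python3 st.py -50 100
```

```text
time: 1.6
tool_pos: [633.5, 40.6, 191.4]
tcp_rot: [-3.134, -0.006, 2.642]
contact_force: [-0.0, -0.1, -0.8]
grip_width: 0.7
t 1.6 tip [633.3  40.5 166.4] r 96.2 pol -55.0 jaw 61.4 tilt 0.53 F [-0.05 -0.08 -0.8 ] w 0.7 q6 -1.13
target [641.9  74.7 100. ] tool shift [ 8.4 34.6 66.2] turn -0.7
```

```bash
python3 -m jog '[1,4,17,20,0, 1,4,17,20,0, 1,0,0,20,0, 1,0,0,0,0]'; python3 st.py -50 55
```

```text
time: 2.0
tool_pos: [643.9, 69.6, 125.4]
tcp_rot: [-3.132, -0.009, 2.635]
contact_force: [0.2, -0.3, -0.1]
grip_width: 0.0
t 2.0 tip [643.6  69.5 100.4] r 126.3 pol -51.8 jaw 61.0 tilt 0.78 F [ 0.22 -0.28 -0.14] w 0.0 q6 -1.07
target [641.9  74.7  55. ] tool shift [ 3.6  4.2 45.3] turn -1.1
```

```bash
python3 -m jog '[1,2,2,15,-1, 1,2,2,15,0, 1,0,0,12,0, 1,0,0,0,0, 1,0,0,0,0]'; python3 st.py -50 32
python3 - <<'E'
from plant import capture
import cv2,numpy as np
for n,(x0,x1,y0,y1) in dict(top=(270,430,130,250),side=(250,410,120,240)).items():
    p,_=capture(n);cv2.imwrite(f"pics/{n}1.png",cv2.resize(p[y0:y1,x0:x1,::-1],None,fx=5,fy=5,interpolation=cv2.INTER_CUBIC))
E
```

```text
time: 2.5
tool_pos: [642.9, 74.5, 84.9]
tcp_rot: [-3.133, -0.007, 2.653]
contact_force: [-0.5, -0.5, -0.6]
grip_width: 0.2
t 2.5 tip [642.6  74.4  59.9] r 130.1 pol -50.3 jaw 62.0 tilt 0.66 F [-0.52 -0.51 -0.62] w 0.2 q6 -1.08
target [641.9  74.7  32. ] tool shift [ 0.5  0.1 27.9] turn -0.1
```

View pics/side1.png

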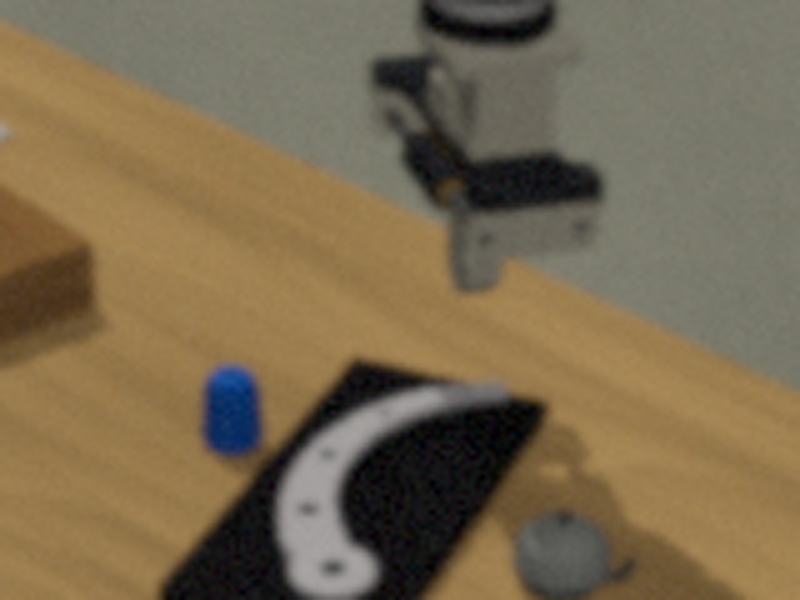

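View pics/top1.png

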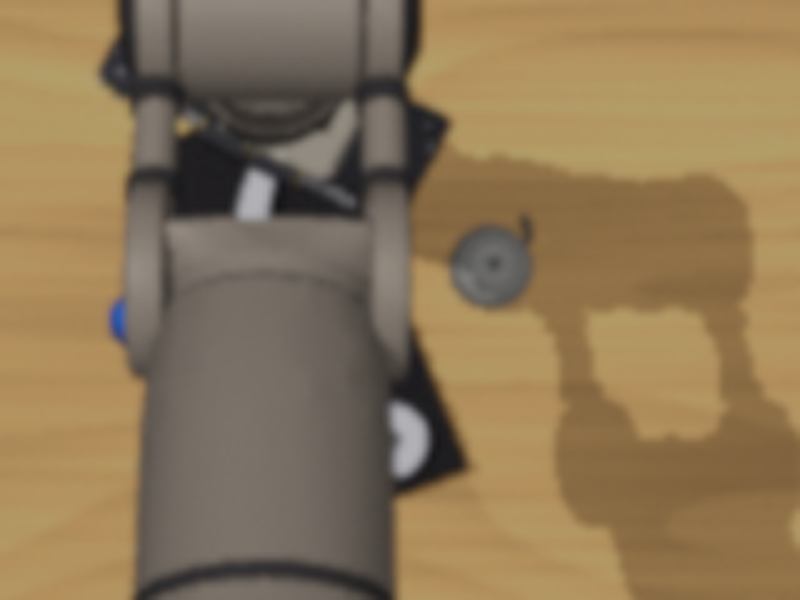

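Run:
```python
from h import *
c=calibration("side");F=200/np.tan(np.radians(c["fovy"])/2)
for P in [(642.6,74.4,59.9),(642,74.7,30),(588,88.8,30)]:
    q=np.array(c["R"])@np.array(P)+c["t"];u=np.array([q[0]/q[2]*F+c["cx"],q[1]/q[2]*F+c["cy"]]);print(u,(u-[250,120]+.5)*5-.5)
print(ray("side",[345,177],59.9), F)
```

```text
[343.11505224 188.57868875] [467.57526122 344.89344376]
[342.47505205 197.32173747] [464.37526027 388.60868734]
[326.28153812 202.11658981] [383.40769058 412.58294903]
[[698.01768862 117.94619778  59.9       ]] 483.2403607638303
```

Run:
```python
from h import *
from plant import capture,get_obs
p,d=capture("side");np.savez("side2.npz",p=p,d=d);print(get_obs()["tool_pos"],get_obs()["joint_positions"])
c=calibration("side");F=200/np.tan(np.radians(c["fovy"])/2)
for u in (340,344,348):
  for v in range(164,200,3):
    D=d[v,u];print(u,v,D,((np.array([(u-c["cx"])/F,(v-c["cy"])/F,1])*D-c["t"])@np.array(c["R"])).round(0),p[v,u])
cv2.imwrite("pics/s2.png",cv2.resize(p[130:210,300:390,::-1],None,fx=7,fy=7,interpolation=cv2.INTER_CUBIC))
```

```text
[642.93320914  74.5383841   85.01961191] [-5.61719192e-04  6.83800452e-01  1.31301954e+00 -4.95442536e-03
  1.15489888e+00 -1.08046356e+00]
340 164 1372.3856 [634.  83. 141.] [88 86 72]
340 167 1382.0242 [637.  85. 129.] [97 85 66]
340 170 1383.8778 [635.  83. 121.] [98 85 70]
340 173 1384.863 [633.  80. 113.] [108  93  71]
340 176 1391.5016 [634.  81. 103.] [131 109  79]
340 179 1586.3102 [758. 192.  -0.] [154 125  82]
340 182 1567.0643 [742. 177.   1.] [151 120  74]
340 185 1555.8119 [731. 166.  -2.] [156 124  76]
340 188 1536.2391 [715. 151.  -0.] [156 125  78]
340 191 1517.3043 [699. 137.   2.] [156 127  77]
340 194 1505.0856 [688. 126.  -0.] [155 124  77]
340 197 1436.0708 [641.  83.  28.] [104 100  97]
344 164 1259.7092 [567.   9. 193.] [90 85 77]
344 167 1272.2959 [572.  13. 180.] [98 93 83]
344 170 1275.1686 [571.  12. 172.] [105 100  90]
344 173 1365.776 [628.  61. 122.] [104  99  88]
344 176 1367.8356 [627.  59. 114.] [95 90 80]
344 179 1588.06 [768. 184.  -1.] [150 122  79]
344 182 1569.8506 [753. 169.  -0.] [154 122  74]
344 185 1555.2601 [740. 157.  -1.] [154 125  78]
344 188 1537.6378 [725. 143.  -1.] [159 131  83]
344 191 1524.008 [713. 132.  -2.] [154 124  78]
344 194 1503.8154 [696. 117.   1.] [157 126  79]
344 197 1431.8502 [646.  73.  30.] [121 112 103]
348 164 1268.2876 [580.   6. 189.] [106 102  91]
348 167 1274.7671 [582.   7. 179.] [90 85 73]
348 170 1280.7379 [583.   8. 170.] [104 102  88]
348 173 1369.7852 [639.  56. 120.] [104 100  86]
348 176 1374.4163 [639.  55. 111.] [104  97  76]
348 179 1598.4049 [785. 180.  -6.] [157 127  78]
348 182 1568.6091 [762. 160.   0.] [163 132  85]
348 185 1552.1013 [747. 147.   0.] [152 122  76]
348 188 1534.5704 [732. 133.   1.] [154 121  74]
348 191 1525.5741 [723. 124.  -3.] [157 127  78]
348 194 1503.0326 [705. 108.   1.] [154 126  81]
348 197 0.0 [-276. -736.  777.] [121 114 109]
```

View pics/s2.png

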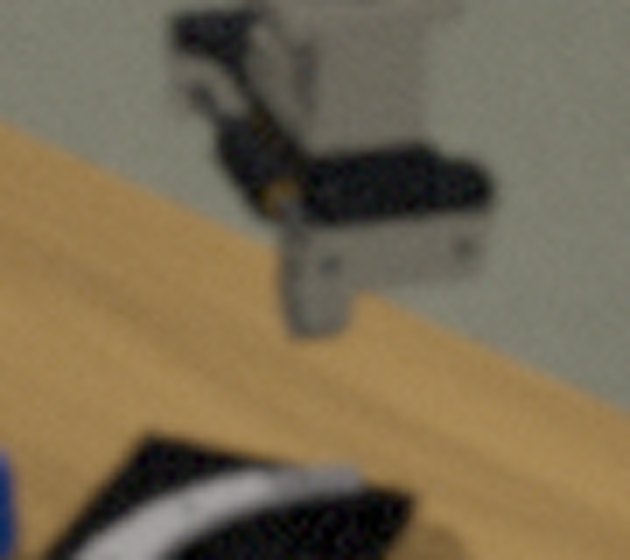

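Run:
```python
from h import *
c=calibration("side");F=200/np.tan(np.radians(c["fovy"])/2)
for P in [(185.1,490.8,188),(185.1,490.8,213),(185+46*.353,490.8+46*.936,188),(185-46*.353,490.8-46*.936,188),(642.9,74.5,100)]:
    q=np.array(c["R"])@np.array(P)+c["t"];u=np.array([q[0]/q[2]*F+c["cx"],q[1]/q[2]*F+c["cy"]]);print(P,u.round(1),q[2])
z=np.load("side0.npz");p=z["p"];d=z["d"]
cv2.imwrite("pics/s3.png",cv2.resize(p[80:170,70:180,::-1],None,fx=6,fy=6,interpolation=cv2.INTER_CUBIC))
for v in range(110,150,3):
  for u in (112,118,124):
    D=d[v,u];print(u,v,((np.array([(u-c["cx"])/F,(v-c["cy"])/F,1])*D-c["t"])@np.array(c["R"])).round(0),end=" ")
  print()
```

```text
(185.1, 490.8, 188) [121.4 150.4] 1334.0422359356023
(185.1, 490.8, 213) [119.6 142.2] 1320.849442257471
(201.238, 533.856, 188) [119.9 143.8] 1369.937967546384
(168.762, 447.744, 188) [122.9 157.4] 1298.029007822559
(642.9, 74.5, 100) [343.7 176.5] 1394.0295123642657
112 110 [156. 417. 334.] 118 110 [168. 410. 333.] 124 110 [178. 396. 335.] 
112 113 [150. 405. 332.] 118 113 [162. 398. 330.] 124 113 [174. 390. 330.] 
112 116 [148. 403. 325.] 118 116 [160. 396. 324.] 124 116 [174. 395. 320.] 
112 119 [147. 407. 316.] 118 119 [162. 406. 312.] 124 119 [176. 404. 309.] 
112 122 [147. 410. 307.] 118 122 [161. 408. 304.] 124 122 [175. 406. 301.] 
112 125 [146. 412. 299.] 118 125 [159. 407. 297.] 124 125 [174. 407. 292.] 
112 128 [149. 424. 286.] 118 128 [165. 428. 280.] 124 128 [1120. 2823. -755.] 
112 131 [1007. 2779. -733.] 118 131 [163. 426. 273.] 124 131 [1088. 2753. -748.] 
112 134 [ 989. 2745. -741.] 118 134 [164. 433. 263.] 124 134 [1061. 2696. -747.] 
112 137 [ 970. 2706. -747.] 118 137 [161. 431. 256.] 124 137 [1041. 2658. -753.] 
112 140 [ 955. 2679. -758.] 118 140 [160. 431. 248.] 124 140 [1009. 2586. -744.] 
112 143 [ 928. 2617. -753.] 118 143 [158. 429. 240.] 124 143 [174. 433. 234.] 
112 146 [ 912. 2586. -761.] 118 146 [ 933. 2526. -747.] 124 146 [ 969. 2509. -753.] 
112 149 [ 884. 2522. -754.] 118 149 [ 912. 2483. -749.] 124 149 [ 953. 2480. -762.]
```

View pics/s3.png

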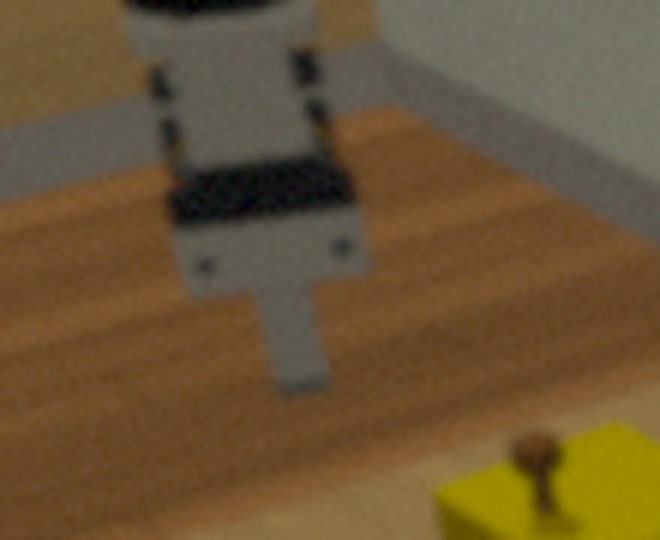

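The picture puts the fingertips about 40 mm higher than the reported pose does: pixel (345,177), z about 100, against a computed 60. I'll go down in small steps and let the force show where contact is.

```bash
python3 -m jog '[1,0,0,6,0, 1,0,0,6,0, 1,0,0,6,0, 1,0,0,6,0, 1,0,0,0,0]'; python3 st.py -50 30
python3 - <<'E'
from plant import capture
import cv2,numpy as np
p,d=capture("side");cv2.imwrite(f"pics/s4.png",cv2.resize(p[130:240,270:390,::-1],None,fx=5,fy=5,interpolation=cv2.INTER_CUBIC))
E
```

```text
time: 3.15
tool_pos: [643.2, 74.2, 60.1]
tcp_rot: [-3.134, -0.005, 2.652]
contact_force: [-0.1, 0.3, 0.4]
grip_width: 0.4
t 3.15 tip [643.   74.1  35.1] r 130.0 pol -50.5 jaw 62.0 tilt 0.55 F [-0.06  0.29  0.43] w 0.4 q6 -1.08
target [641.9  74.7  30. ] tool shift [ 1.2 -0.   5.1] turn -0.1
```

View pics/s4.png

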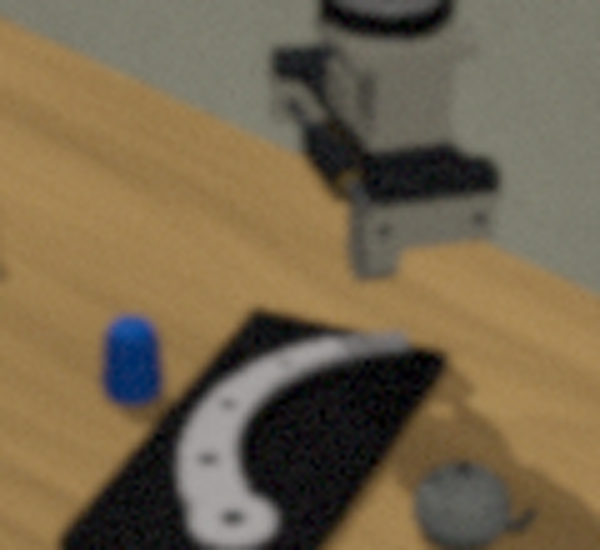

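```bash
python3 -m jog '[1,0,0,5,0, 1,0,0,4,0, 1,0,0,0,0]'; python3 st.py -50 20;  python3 -m jog '[1,0,0,5,0, 1,0,0,5,0, 1,0,0,0,0]'; python3 st.py -50 10
python3 - <<'E'
from plant import capture
import cv2,numpy as np
p,d=capture("side");cv2.imwrite(f"pics/s5.png",cv2.resize(p[130:240,270:390,::-1],None,fx=5,fy=5,interpolation=cv2.INTER_CUBIC))
E
```

```text
time: 3.5
tool_pos: [643.6, 74.2, 51.0]
tcp_rot: [-3.134, -0.004, 2.653]
contact_force: [-0.4, 0.4, -0.2]
grip_width: 0.6
t 3.5 tip [643.4  74.1  26. ] r 130.2 pol -50.7 jaw 62.0 tilt 0.49 F [-0.37  0.42 -0.19] w 0.6 q6 -1.08
target [641.9  74.7  20. ] tool shift [ 1.6 -0.2  6. ] turn -0.1
time: 3.8
tool_pos: [643.6, 74.2, 40.2]
tcp_rot: [-3.134, -0.004, 2.653]
contact_force: [0.1, 0.2, 0.1]
grip_width: 0.5
t 3.8 tip [643.4  74.1  15.2] r 130.2 pol -50.7 jaw 62.0 tilt 0.48 F [0.13 0.16 0.06] w 0.5 q6 -1.08
target [641.9  74.7  10. ] tool shift [ 1.6 -0.2  5.2] turn -0.1
```

View pics/s5.png

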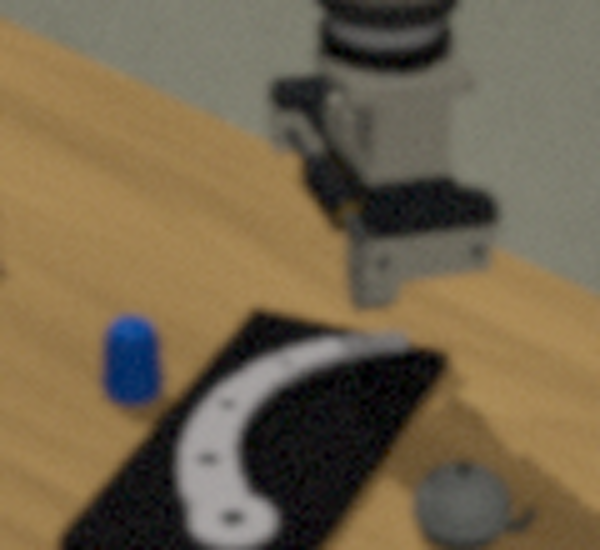

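```bash
python3 -m jog '[1,-1,0,5,0, 1,0,0,5,0, 1,0,0,0,0]'; python3 st.py -50 10
python3 - <<'E'
from h import *
from plant import capture
p,d=capture("side");cv2.imwrite(f"pics/s6.png",cv2.resize(p[150:220,300:390,::-1],None,fx=8,fy=8,interpolation=cv2.INTER_CUBIC))
c=calibration("side");F=200/np.tan(np.radians(c["fovy"])/2)
for v in range(180,200):
  for u in (340,342,344,346,348):
    D=d[v,u];print(u,v,((np.array([(u-c["cx"])/F,(v-c["cy"])/F,1])*D-c["t"])@np.array(c["R"])).round(0),end=" ")
  print()
E
```

```text
time: 4.15
tool_pos: [644.9, 73.6, 30.0]
tcp_rot: [-3.135, -0.003, 2.653]
contact_force: [0.3, 0.4, -0.7]
grip_width: 0.5
t 4.15 tip [644.7  73.5   5. ] r 130.3 pol -51.3 jaw 62.0 tilt 0.43 F [ 0.31  0.41 -0.74] w 0.5 q6 -1.08
target [641.9  74.7  10. ] tool shift [ 3.1 -0.3 -5. ] turn -0.1
340 180 [634.  80.  90.] 342 180 [591.  34. 125.] 344 180 [571.  10. 143.] 346 180 [570.   2. 146.] 348 180 [580.   3. 142.] 
340 181 [636.  82.  84.] 342 181 [572.  18. 136.] 344 181 [570.   8. 141.] 346 181 [575.   6. 140.] 348 181 [578.   2. 140.] 
340 182 [640.  85.  79.] 342 182 [574.  19. 132.] 344 182 [569.   8. 138.] 346 182 [578.   8. 135.] 348 182 [581.   4. 135.] 
340 183 [638.  83.  77.] 342 183 [574.  19. 129.] 344 183 [570.   8. 135.] 346 183 [572.   3. 136.] 348 183 [580.   3. 133.] 
340 184 [638.  83.  74.] 342 184 [574.  19. 125.] 344 184 [-276. -736.  777.] 346 184 [581.  10. 126.] 348 184 [584.   6. 127.] 
340 185 [637.  82.  71.] 342 185 [574.  19. 122.] 344 185 [573.  11. 126.] 346 185 [584.  13. 121.] 348 185 [584.   6. 124.] 
340 186 [633.  78.  71.] 342 186 [573.  18. 120.]
[... 1013 characters left out ...]
194 [640.  68.  45.] 346 194 [648.  67.  42.] 348 194 [708. 111.  -2.] 
340 195 [687. 125.  -3.] 342 195 [687. 117.   1.] 344 195 [691. 112.   1.] 346 195 [692. 105.   4.] 348 195 [701. 105.   0.] 
340 196 [662. 102.  14.] 342 196 [667.  99.  13.] 344 196 [647.  73.  33.] 346 196 [657.  74.  29.] 348 196 [657.  67.  32.] 
340 197 [641.  84.  27.] 342 197 [643.  77.  29.] 344 197 [646.  72.  31.] 346 197 [652.  70.  29.] 348 197 [656.  65.  30.] 
340 198 [633.  76.  31.] 342 198 [637.  72.  31.] 344 198 [642.  69.  30.] 346 198 [642.  61.  34.] 348 198 [654.  63.  28.] 
340 199 [633.  76.  28.] 342 199 [637.  72.  28.] 344 199 [642.  69.  27.] 346 199 [644.  62.  29.] 348 199 [651.  61.  27.]
```

View pics/s6.png

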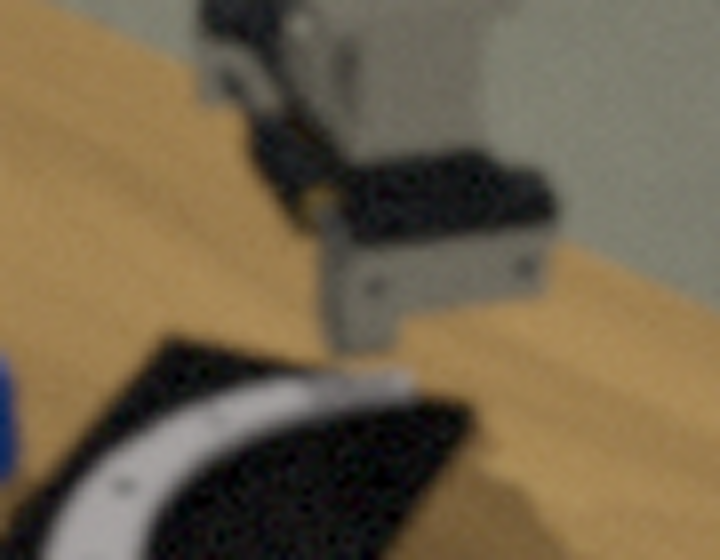

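The depth readings put the finger sides where the horizontal pose says they should be, (636,57) and (635,80). Only z disagrees, by about 42 mm. I expect contact roughly 15–20 mm lower.

```bash
python3 -m jog '[1,3,0,5,0, 1,0,0,4,0, 1,0,0,0,0]'; python3 st.py -50 -12; for i in 1; do python3 -m jog '[1,0,0,3,0, 1,0,0,0,0]'; done; python3 st.py -50 -12
```

```text
time: 4.5
tool_pos: [642.1, 75.1, 20.7]
tcp_rot: [-3.135, -0.003, 2.653]
contact_force: [0.2, 0.7, -0.5]
grip_width: 0.5
t 4.5 tip [642.   75.   -4.3] r 130.4 pol -50.0 jaw 62.0 tilt 0.4 F [ 0.16  0.67 -0.48] w 0.5 q6 -1.08
target [641.9  74.7 -12. ] tool shift [-0.1 -0.3  7.7] turn -0.1
time: 4.7
tool_pos: [642.2, 75.2, 17.5]
tcp_rot: [-3.135, -0.002, 2.653]
contact_force: [-0.4, -0.1, -0.2]
grip_width: 0.5
t 4.7 tip [642.1  75.1  -7.5] r 130.5 pol -50.0 jaw 62.0 tilt 0.39 F [-0.36 -0.12 -0.21] w 0.5 q6 -1.08
target [641.9  74.7 -12. ] tool shift [-0.  -0.4  4.5] turn -0.1
```

```bash
python3 -m jog '[1,0,0,2,0, 1,0,0,0,0]'; python3 -m jog '[1,0,0,2,0, 1,0,0,0,0]';  python3 -m jog '[1,0,0,2,0, 1,0,0,0,0]'; python3 st.py -50 -12
```

```text
time: 4.9
tool_pos: [642.5, 75.2, 15.8]
tcp_rot: [-3.136, -0.002, 2.653]
contact_force: [-0.6, 0.1, 2.1]
grip_width: 0.5
time: 5.1
tool_pos: [642.7, 75.2, 14.3]
tcp_rot: [-3.136, -0.001, 2.653]
contact_force: [-1.2, 0.4, 1.5]
grip_width: 0.8
time: 5.3
tool_pos: [642.8, 75.2, 12.6]
tcp_rot: [-3.136, -0.001, 2.653]
contact_force: [-1.2, 0.7, 4.7]
grip_width: 0.6
t 5.3 tip [642.7  75.1 -12.4] r 130.7 pol -50.2 jaw 62.0 tilt 0.32 F [-1.18  0.74  4.65] w 0.6 q6 -1.08
target [641.9  74.7 -12. ] tool shift [ 0.5 -0.7 -0.4] turn -0.1
```

Run:
```python
from plant import capture
import cv2
p,d=capture("side");cv2.imwrite(f"pics/s7.png",cv2.resize(p[150:220,300:390,::-1],None,fx=8,fy=8,interpolation=cv2.INTER_CUBIC))
```

```text
(no output)
```

View pics/s7.png

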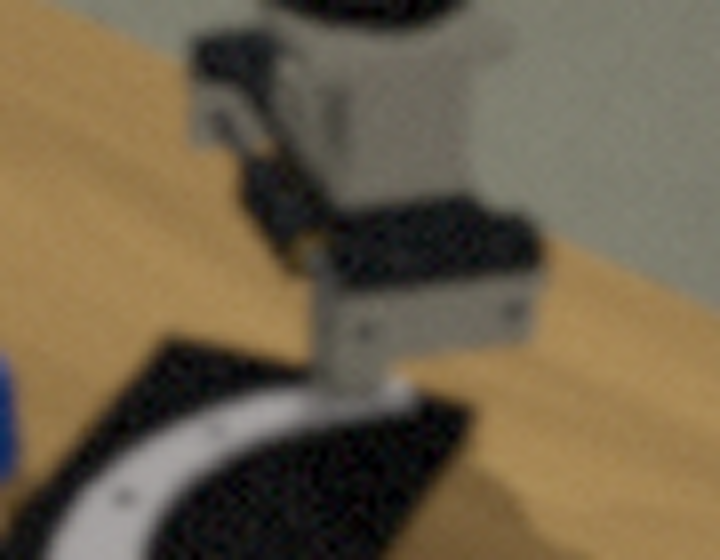

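```bash
python3 -m jog '[1,9,-1,-0.5,-4, 1,9,-0.5,0,-4, 1,9,-0.5,0,-4]'; python3 st.py -33 -11.5
```

```text
time: 5.65
tool_pos: [621.0, 83.5, 14.6]
tcp_rot: [-3.138, 0.007, 2.868]
contact_force: [0.1, 0.4, 3.5]
grip_width: 0.2
t 5.65 tip [621.1  83.4 -10.4] r 129.9 pol -40.1 jaw 74.3 tilt 0.44 F [0.14 0.44 3.52] w 0.2 q6 -1.28
target [605.6  87.4 -11.5] tool shift [16.  -0.3  0.9] turn -4.8
```

```bash
python3 -m jog '[1,9,-0.3,0.5,-3, 1,9,-0.5,0,-4, 1,9,-0.5,0,-4]'; python3 st.py -22 -11; python3 -m jog '[1,0,0,0,0]'; python3 st.py -15 -11
```

```text
time: 5.95
tool_pos: [596.8, 88.0, 15.1]
tcp_rot: [-3.137, 0.014, 3.068]
contact_force: [1.1, 0.1, 2.2]
grip_width: 0.5
t 5.95 tip [597.2  87.9  -9.9] r 129.2 pol -29.3 jaw 85.8 tilt 0.84 F [1.09 0.09 2.17] w 0.5 q6 -1.47
target [580.8  89.8 -11. ] tool shift [16.4  0.7  0.9] turn -4.3
time: 6.05
tool_pos: [596.1, 88.2, 15.2]
tcp_rot: [-3.137, 0.014, 3.069]
contact_force: [-1.2, 0.1, 2.1]
grip_width: 0.5
t 6.05 tip [596.4  88.   -9.8] r 129.2 pol -28.9 jaw 85.8 tilt 0.81 F [-1.24  0.08  2.09] w 0.5 q6 -1.47
target [565.   88.8 -11. ] tool shift [31.4 -1.5  0.8] turn -11.3
```

```bash
python3 -m jog '[1,9,0,1.2,-4, 1,9,-0.3,0.5,-4, 1,9,-0.3,0.3,-4]'; python3 st.py -10 -11
```

```text
time: 6.35
tool_pos: [573.4, 87.6, 14.1]
tcp_rot: [-3.134, 0.021, -3.005]
contact_force: [1.3, 0.3, 2.4]
grip_width: 0.0
t 6.35 tip [574.   87.5 -10.9] r 127.9 pol -18.9 jaw 97.8 tilt 1.29 F [1.27 0.26 2.44] w 0.0 q6 -1.68
target [553.8  86.9 -11. ] tool shift [20.1  2.2 -0.4] turn -4.3
```

```bash
python3 -m jog '[1,9,1.5,0.3,-4, 1,9,0,0.3,-4, 1,9,0,0.3,-4]'; python3 st.py 0 -11
```

```text
time: 6.65
tool_pos: [550.9, 83.6, 14.0]
tcp_rot: [-3.127, 0.028, -2.793]
contact_force: [1.8, 0.8, 3.2]
grip_width: 0.7
t 6.65 tip [551.6  83.5 -11. ] r 127.2 pol -8.7 jaw 110.0 tilt 1.79 F [1.78 0.79 3.16] w 0.7 q6 -1.9
target [532.1  80.2 -11. ] tool shift [19.4  3.6 -0.6] turn -2.1
```

Run:
```python
from plant import capture
import cv2
p,d=capture("side");cv2.imwrite(f"pics/s8.png",cv2.resize(p[150:260,270:390,::-1],None,fx=5,fy=5,interpolation=cv2.INTER_CUBIC))
```

```text
(no output)
```

View pics/s8.png

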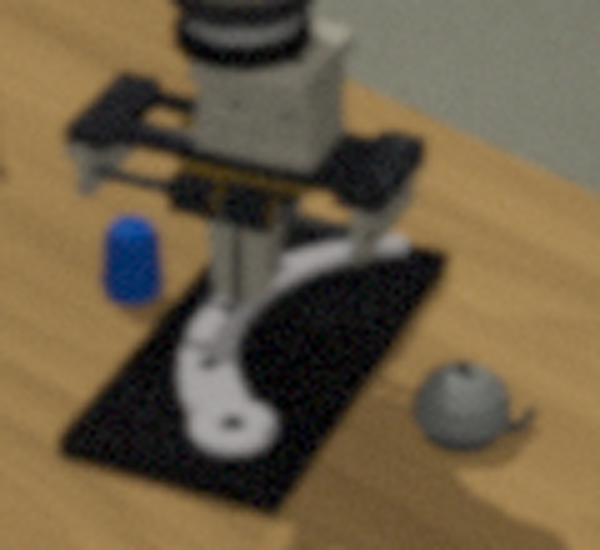

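Fingertips sit on the strip near crop (230,300), just before the middle dot. The dimmer's left corner is where it was, and the bell and cap are untouched.

```bash
python3 -m jog '[1,9,2.5,0,-3, 1,9,0.5,0.3,-3, 1,9,0,0.3,-3]'; python3 st.py 15 -11
```

```text
time: 7.0
tool_pos: [528.1, 75.7, 13.8]
tcp_rot: [-3.12, 0.031, -2.636]
contact_force: [2.1, 1.1, 3.7]
grip_width: 0.1
t 7.0 tip [529.1  75.6 -11.2] r 126.9 pol 2.1 jaw 118.9 tilt 2.18 F [2.08 1.13 3.74] w 0.1 q6 -2.07
target [502.6  63.4 -11. ] tool shift [29.   2.2 -1.2] turn -8.2
```

```bash
python3 -m jog '[1,9,2,-0.7,-3, 1,9,0.5,0,-3, 1,9,0.5,0,-3]'; python3 st.py 25 -11
```

```text
time: 7.3
tool_pos: [507.2, 64.0, 14.5]
tcp_rot: [-3.112, 0.033, -2.483]
contact_force: [1.7, 2.0, 2.9]
grip_width: 0.2
t 7.3 tip [508.3  63.9 -10.4] r 127.1 pol 12.8 jaw 127.7 tilt 2.55 F [1.68 2.   2.93] w 0.2 q6 -2.25
target [485.8  48.3 -11. ] tool shift [27.3  1.4 -0.4] turn -9.4
```

```bash
python3 -m jog '[1,9,1.5,0,-3, 1,9,0,0,-3, 1,9,0,0,-3]'; python3 st.py 35 -11
```

```text
time: 7.6
tool_pos: [488.8, 47.4, 14.5]
tcp_rot: [-3.104, 0.032, -2.329]
contact_force: [0.7, 1.0, 2.5]
grip_width: 0.3
t 7.6 tip [490.1  47.4 -10.5] r 126.3 pol 24.0 jaw 136.5 tilt 2.86 F [0.73 1.05 2.46] w 0.3 q6 -2.44
target [471.9  30.4 -11. ] tool shift [24.8  1.5 -0.4] turn -10.6
```

```bash
python3 -m jog '[1,9,2,0,-2, 1,9,0,0,-2, 1,8,0,0,-2]'; python3 st.py 50 -11
```

```text
time: 7.9
tool_pos: [473.0, 28.9, 14.3]
tcp_rot: [-3.097, 0.032, -2.229]
contact_force: [0.6, 2.8, 3.8]
grip_width: 0.6
t 7.9 tip [474.4  28.8 -10.7] r 127.1 pol 35.0 jaw 142.2 tilt 3.13 F [0.61 2.84 3.8 ] w 0.6 q6 -2.59
target [ 4.573e+02 -3.000e-01 -1.100e+01] tool shift [33.5 -4.4 -0.6] turn -19.9
```

```bash
python3 -m jog '[1,9,-1,-0.3,-1, 1,9,-1,0,-1, 1,9,-1,0,-1, 1,6,-1,0,0]'; python3 st.py 50 -11; python3 -m jog '[1,0,0,0,0]'; python3 st.py 50 -11
python3 - <<'E'
from plant import capture
import cv2
p,d=capture("side");cv2.imwrite(f"pics/s9.png",cv2.resize(p[150:260,270:390,::-1],None,fx=5,fy=5,interpolation=cv2.INTER_CUBIC))
E
```

```text
time: 8.3
tool_pos: [459.6, -0.9, 14.3]
tcp_rot: [-3.093, 0.033, -2.187]
contact_force: [0.3, 1.7, 3.0]
grip_width: 0.5
t 8.3 tip [461.1  -1.  -10.6] r 126.2 pol 49.8 jaw 144.6 tilt 3.37 F [0.26 1.71 3.  ] w 0.5 q6 -2.71
target [ 4.573e+02 -3.000e-01 -1.100e+01] tool shift [1.6 3.5 0.2] turn -17.5
time: 8.4
tool_pos: [459.5, -1.4, 14.3]
tcp_rot: [-3.093, 0.032, -2.19]
contact_force: [-1.5, -0.8, 3.4]
grip_width: 0.1
t 8.4 tip [461.   -1.5 -10.7] r 126.2 pol 50.0 jaw 144.4 tilt 3.33 F [-1.5  -0.79  3.42] w 0.1 q6 -2.71
target [ 4.573e+02 -3.000e-01 -1.100e+01] tool shift [1.2 3.7 0.1] turn -17.7
```

View pics/s9.png

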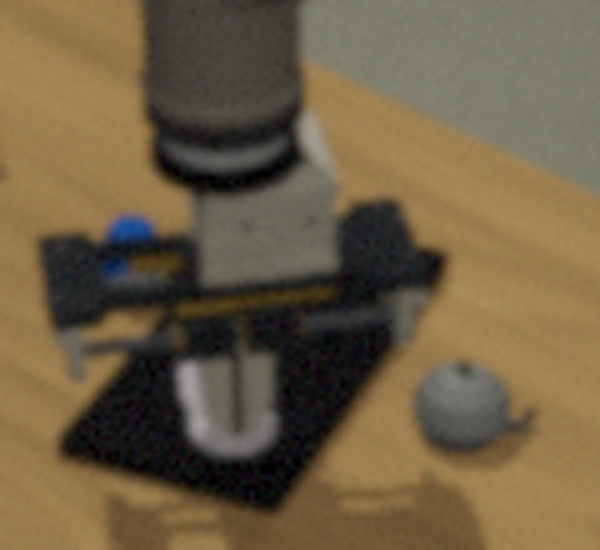

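```bash
python3 -m jog '[1,0,0,0,0, 1,0,0,0,0, 1,0,0,0,0]'; python3 st.py 50 -11
python3 - <<'E'
from h import *
from plant import capture
from plant import get_obs
fs=[]
for n,boxes in dict(side=dict(bell=(350,380,215,245),opener=(440,480,295,330),cornL=(275,300,225,250),cornB=(315,335,235,256)),top=dict(opener=(460,490,180,230),bell=(355,380,170,195))).items():
    p,_=capture(n);fs.append(get_obs()["contact_force"].round(1));q=np.load(n+"0.npz")["p"]
    g=[cv2.cvtColor(a,cv2.COLOR_RGB2GRAY).astype(np.float32) for a in(q,p)]
    for k,(a,b,c,d) in boxes.items():
        t=g[0][c:d,a:b];r=cv2.matchTemplate(g[1][c-6:d+6,a-6:b+6],t,cv2.TM_CCOEFF_NORMED);_,m,_,l=cv2.minMaxLoc(r);print(n,k,"shift px",l[0]-6,l[1]-6,round(m,3))
print(fs)
E
```

```text
time: 8.75
tool_pos: [459.5, -1.3, 14.1]
tcp_rot: [-3.094, 0.031, -2.191]
contact_force: [-1.4, -1.9, 3.3]
grip_width: 0.5
t 8.75 tip [461.   -1.3 -10.9] r 126.2 pol 50.0 jaw 144.4 tilt 3.26 F [-1.36 -1.85  3.26] w 0.5 q6 -2.71
target [ 4.573e+02 -3.000e-01 -1.100e+01] tool shift [ 1.2  3.6 -0.1] turn -17.7
side bell shift px 0 0 0.987
side opener shift px 0 0 0.96
side cornL shift px 0 0 0.993
side cornB shift px -1 1 0.946
top opener shift px 0 0 0.992
top bell shift px -1 0 0.267
[array([-0.6, -2. ,  2.6]), array([-1.5, -2.5,  3. ])]
```

```bash
python3 -c "from plant import close_job; print(close_job())"
```

```text
the job is handed in; nothing more can be done
None
```

The stroke is done and the job is handed in, with the closed fingertips still resting on the round pad at about 3 N. I came down on the narrow end and slid along the arc without lifting. The force reading stayed between about 2 and 5 N throughout. The whole job took about 9 s of the 38 s. No verdict was reported.

**Last checks:**
- **Fingertips:** in the last side picture they are on the pad, about 4 mm from its centre by the measured pose.
- **Dimmer:** one base corner showed no shift; the other matched one pixel off (about 3 mm), partly in the arm's shadow.
- **Bell and opener:** no shift in the side view, and none for the opener in the top view. The top-view match for the bell was poor (0.27), probably because of the arm or its shadow, so I did not rely on it.
- **Umbrella cap and box lid:** the cap was partly hidden by the gripper but looked in place. I did not measure it or the lid again at the end; the arm went nowhere near the lid.

**What disagreed:**
- **Height:** contact came about 39 mm lower than the reported TCP height and the 25 mm fingertip offset implied, while the horizontal position agreed with the pictures. I worked by force and pictures instead.
- **Tilt:** the tool tilted to 3.3° during the slide, and I did not correct it. By my reckoning the contact lies toward the robot-side edge of the fingertips, still within the pad.

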